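Feed a blank to the length stop of a guarded bench saw with a push stick

ROBOT

A 6-joint arm with a two-finger parallel gripper is mounted at the origin on a cart in front of the work surface, level with it; the furniture and walls round the work are solid. World frame = base frame: x ahead of the robot, y to its left, z up, the work surface at z = 0. Lengths are in m, angles in rad, forces in N, time in s.
With the tool pointing down it reaches from about 0.35 to 0.725 m from the base axis. Payload 6 kg.
Tool frame: the origin (TCP) lies at the very end of the fingers, on their centre line; the grasp point (between the pads) lies robot.grip_depth behind it (robot.grip_depth is the distance from the TCP to the grasp point, in m); z points along the fingers, y is the line along which they close (so a half turn about z gives the same grasp; the last joint's range is limited). The gripper opens to 85 mm and grips with 20 to 120 N. Pads are 22 mm wide; open, the fingers measure 114 mm over their backs; the gripper's body (76 mm by 85 mm) begins 54 mm behind the grasp point. The pads swing forward as they close: fully open they stand 13 mm farther back than shut.
Start: joints at [1.445, 0.04, 0.085, 0, -1.615, -0.334], TCP at [0.266, 0.538, 0.231] pointing down, gripper open.
Joint ranges: [-2.56, 2.56], [-1.29, 2.01], [-1.08, 1.49], [-3.29, 1.98], [-2.81, -0.18], [-2.99, 2.99]. Speed limits (rad/s): [2.57, 2.57, 3.01, 3.14, 3.14, 3.14].

INTERFACE

Orientations are given as a unit quaternion [x, y, z, w].
In Python, from rig import robot gives the robot as it stands.
- The arm moves only by the tool jog_arm, never from a script. Its argument "motion" is a list of rows, each a list of 3 entries, a list of its own where there are three numbers: the turn, a rotation vector about the tool's x, y, z in rad, then the shift along the tool's x, y, z in cm, then the closure, from 0 (fully open) to 1 (shut). A call has 1 to 8 rows; each row is the pose to reach, as a shift and turn from the pose commanded when the call began, along the tool's axes at that moment; what a row does not reach only later rows make up. A row lasts 1/12 s, in which the tool goes at most 41.7 mm and 7.16 degrees, less where a joint would pass 70% of its speed; a pose out of reach is approached as far as the arm can. A call with a gripper value outside its range is refused whole. The fingers move at their own pace and stop on an object; "squeeze" is the grip in N (left out, the last holds). Time passes only in rows, so rows that repeat a pose let the fingers close. It gives the time, the measured TCP pose, the force, the opening and the grip force at its end, in the units of the state.
- robot.sense(): the state, without advancing time (a new reading comes with each control period).
- robot.read_camera(name): name is "scene" or "top"; returns the picture (420x560x3 uint8, blue, green, red); there is no depth.
- robot.camera_model(name): a dict with "vfov" (degrees; the focal length in pixels is half the picture's height over the tangent of half this angle, whatever the lens; pixels are square), "cx", "cy" (the principal point, pixels), "R" (3x3) and "t" (3): a world point X has camera coordinates R X + t. Camera axes: x right, y down, z forward; pixel columns grow to the right and rows downward; lengths in m; the calibration is good to about 2 mm. A picture is of the moment at which its call begins. camera_model takes no time and is no camera call.
- robot.hand_in(): hands the job in; it is judged then, once.
The state is a dict: "t": time; "qpos": joint angles; "qvel": joint speeds; "joint_torque": joint torques, N m; "tool_pos": TCP position; "eef_rot": TCP orientation; "force": force on the tool from outside, world axes, zero at the start; "wrist_torque": the same for the moment, N m; "finger_gap": opening from 0.0 (shut) to 1.0 (fully open); "grip_force": force on a finger pad.
Only numpy, scipy, OpenCV 4.12 (cv2) and the standard library are available. Lean on these libraries where they do the work, as an engineer would, in place of code of your own. Each camera call takes 0.05 s, during which the arm holds its last target. There are 200 camera calls.

TASK

Lay the blank (the longest, narrowest of the wooden offcuts) flat on the small saw's infeed bed, along the low fence with its end just before the mouth of the guard, and let go of it. Take the push stick and feed the blank from behind, keeping the gripper off it, under the guard and its sprung roller until it is pressed firmly home against the length stop, without shoving the stop off its setting. Draw the push stick out and stand it upright on the bench, leaving the blank at the stop and the other things where they lie.

Things in the scene. Friction and masses are not known exactly. Their poses are not given: they have to be found in the camera images.
- saw: Fixed bench cut-off saw, grey, 120 x 415 x 240 mm. Origin: on the bench under the middle of the mouth of its tunnel guard; y is the feed direction, z up, x to the fence side. Bed top 36 mm above the origin, x -52 to 57 mm, y -187 to 222 mm. The guard stands from y = 0 to 222 mm, 100 mm wide, top 90 mm over the bed; the saw head and motor above it begin at y = 108 mm.
- saw_mouth (a point): Point on the bed in the middle of the guard's mouth (saw frame 0, 0, 36 mm), axes as the saw's. Mouth 36 mm wide, 31 mm high. The feed channel is 36 mm wide, x -18 to 18 mm: before the mouth the fence (x 18 to 32 mm, y -185 to 0) is only 8 mm high over the bed; at x < 0 only an 8 mm high lead-in flares from x = -18 mm at y = 0 to about -36 mm at y = -45 mm.
- saw_roller (a point): Point on the bed under the axis of the sprung hold-down roller, 80 mm inside the mouth, axes as the saw's. The roller (28 mm across) hangs 21 mm over the bed; the end of the blank lifts it 3 mm, meeting it about 71 mm inside the mouth: a bump of some 6 to 12 N in the push there, then a steady drag of 4 to 10 N. The roller then holds the blank where it is left.
- stop_rail (a point): Fixed point on the bed 175 mm inside the mouth (saw frame 0, 175, 36 mm), under the rail of the length stop. The stop's flat steel face was set by the last user anywhere from 15 mm before to 15 mm behind this point and is not measured: feel for it. It is clamped by friction only and starts to slip under about 14 N; firmly home is some 5 to 12 N on the stop, over and above the drag.
- blank: The blank: dark wooden offcut 32 x 130 x 24 mm (x, y, z), loose, about 0.1 kg. Origin: centre of its underside; y along its length (either end may go first), z up.
- push_stick: Push stick of plain plywood, loose, about 0.16 kg, standing upright on the bench. Origin: centre of the underside of its bar; y along it to the tip, z up. Bar 26 mm wide, 170 mm long (y -85 to +85 mm), 18 mm high, with a flat rubber-faced tip at y = +85 mm. At the rear an upright handle block to grip: 22 mm thick (x), y -85 to -30 mm (middle -57 mm), up to 80 mm above the underside.
- offcut_wide: Bystander: wooden offcut 45 x 110 x 22 mm, too wide for the channel; origin at centre of underside.
- offcut_short: Bystander: wooden offcut 52 x 75 x 18 mm; origin at centre of underside.
- collet_nut: Bystander: collet nut, a black ring 53 mm across, 22 mm high; origin at centre of underside.
- spanner: Bystander: ring spanner 174 mm long, lying; origin at the middle of its underside.
- hex_key: Bystander: small L-shaped hex key 29 x 78 mm, lying; origin at the middle of its underside.
- gauge_block: Bystander: steel setting block 25 x 50 x 30 mm with three holes; origin at centre of underside.
There are look-alikes about, which are no part of the job. Several things have the shape of the blank; the one meant has the colours described above.

How it is judged:
On the way, in this order (a step that is already met when the one before it is completed fails the run):
1. the blank lies flat and released on the infeed bed, along the fence in the channel, its front end not more than 20 mm inside the mouth (x of blank in the frame of saw between -0.016 and 0.016 m and y of blank in the frame of saw between -0.19 and -0.045 m and z of blank in the frame of saw between 0.033 and 0.039 m and angle between the y axis of blank and the y axis of saw, either way round below 0.2 rad and contact force between each of the fingers, the arm and blank below 0.1 N), for 0.2 s.
2. the blank has been fed through and is pressed against the length stop (more than 2 N on the stop for 0.2 s) (contact force between blank and length_stop_c0 above 2 N), for 0.2 s.
At the end, for the whole second after the job is handed in: the blank lies flat in the guard with its front end within about 1.8 mm of the length stop, in line with the feed within 0.05 rad; the push stick stands upright on the bench, off the saw; both at rest (horizontal distance between blank and length_stop_c0 below 0.0708 m and angle between the y axis of blank and the y axis of saw, either way round below 0.05 rad and linear speed of each of blank, push_stick below 0.01 m/s and z of blank in the frame of saw between 0.033 and 0.039 m and height (world z) of push_stick below 0.006 m and angle between push_stick's own z axis and vertical below 0.15 rad); the robot touches nothing.
It fails at once if the length stop is shoved more than 2.5 mm off its setting (distance of length_stop_c0 from where it was at the start of the episode above 0.0025 m).
It fails at once if the gripper touches the blank when it is more than 20 mm inside the guard (y of blank in the frame of saw above -0.045 m and x of blank in the frame of saw between -0.03 and 0.03 m and contact force between any of the fingers, the arm and blank above 0.5 N).
It fails at once if one of the other loose things is moved more than 25 mm (distance of any of offcut_wide, offcut_short, collet_nut, spanner, hex_key, gauge_block from where it was at the start of the episode above 0.025 m).
It also fails if it takes over 67 s, if anything falls off the work surface, if the arm or the gripper's body presses on something with over 40 N, if the wrist force passes 120 N, or if a joint passes its speed limit or range.

## Working session

There is one attempt and no reset: what is moved stays moved. The work goes in short steps, Python scripts to look and compute and a tool call to move; the robot and the scene stay as the last step left them, time stands still between calls to the robot, and variables do not carry over. Pictures are saved under pics/ and viewed, at most 10 in all, crops included, and the job is handed in when it is done.

Besides the shell and the picture viewer there is one more tool, called in YAML: its name, and indented under it one key for each argument. jog_arm: Moves the arm, as the interface text tells. Its arguments: {"type":"object","properties":{"motion":{"type":"array","items":{"type":"array"}},"squeeze":{"type":"number"}},"required":["motion"]}

```bash
ls; mkdir -p pics; python3 - <<'E'
from rig import robot
import cv2
for n in("scene","top"):
    cv2.imwrite(f"pics/{n}0.png",robot.read_camera(n)); print(n,robot.camera_model(n))
print(robot.sense(),robot.grip_depth)
E
```

```text
pics
scene {'vfov': 44.72487877593041, 'cx': 276.13881923980995, 'cy': 204.04908065528355, 'R': array([[-0.88918265, -0.45726587,  0.01619107],
       [-0.31109911,  0.57824628, -0.75422051],
       [ 0.33551687, -0.67567682, -0.65642156]]), 't': array([0.41891019, 0.24632056, 1.80867773])}
top {'vfov': 56.412162613620076, 'cx': 284.6328411693972, 'cy': 209.80959754628537, 'R': array([[ 0.00387015, -0.99992895,  0.01127498],
       [-0.99262093, -0.00520789, -0.12114688],
       [ 0.12119699, -0.01072292, -0.99257056]]), 't': array([-0.08383802,  0.50004068,  1.43719515])}
{'t': 0.1, 'qpos': array([ 1.44469364e+00,  4.08160570e-02,  8.39057299e-02, -4.09041836e-04,
       -1.61549596e+00, -3.33698868e-01]), 'qvel': array([-7.55855203e-05, -1.78579267e-03,  3.41456234e-03,  2.50893849e-05,
        5.65967571e-04, -5.26540146e-04]), 'joint_torque': array([-5.10007856e-03, -3.69342506e+01,  3.48279548e+01,  6.95168227e+00,
       -4.60357827e-03,  1.32390152e-07]), 'tool_pos': array([0.2660661 , 0.53745594, 0.23033941]), 'eef_rot': array([ 9.73690720e-01, -2.27872097e-01, -1.19818807e-04,  8.21817566e-04]), 'force': array([ 0.02808261, -0.05492242,  0.13484289]), 'wrist_torque': array([0.04547585, 0.00249938, 0.07813224]), 'grip_force': 0.0, 'finger_gap': 0.9998301669056859} 0.0187
```

View pics/top0.png

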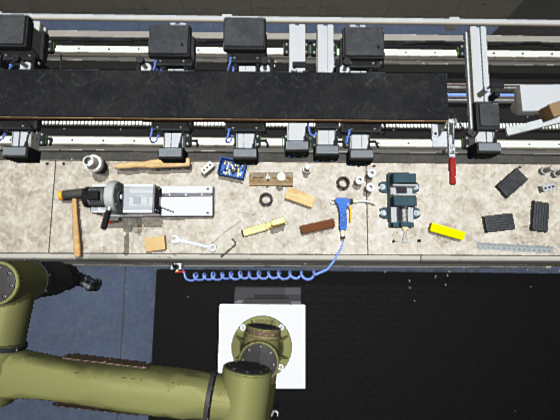

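View pics/scene0.png

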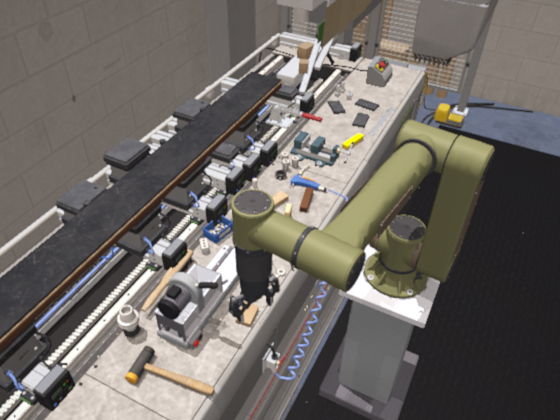

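```bash
python3 - <<'E'
import cv2
a=cv2.imread("pics/top0.png")[150:262,70:350]
a=cv2.resize(a,None,fx=2.85,fy=2.85,interpolation=cv2.INTER_CUBIC)
b=cv2.imread("pics/scene0.png")[150:330,150:350]
cv2.imwrite("pics/c1.png",a)
cv2.imwrite("pics/c2.png",cv2.resize(b,None,fx=3.3,fy=3.3,interpolation=cv2.INTER_CUBIC))
E
```

```text
(no output)
```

View pics/c1.png

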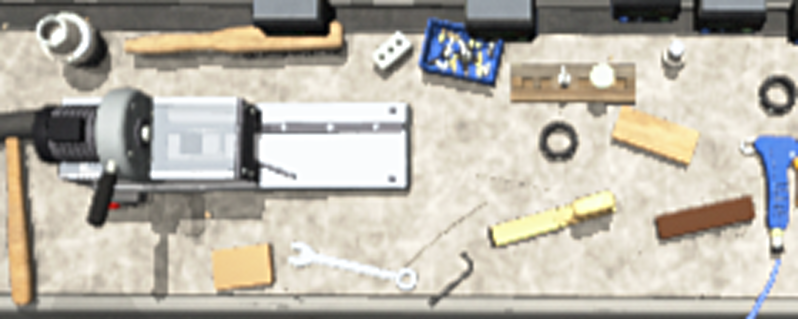

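View pics/c2.png

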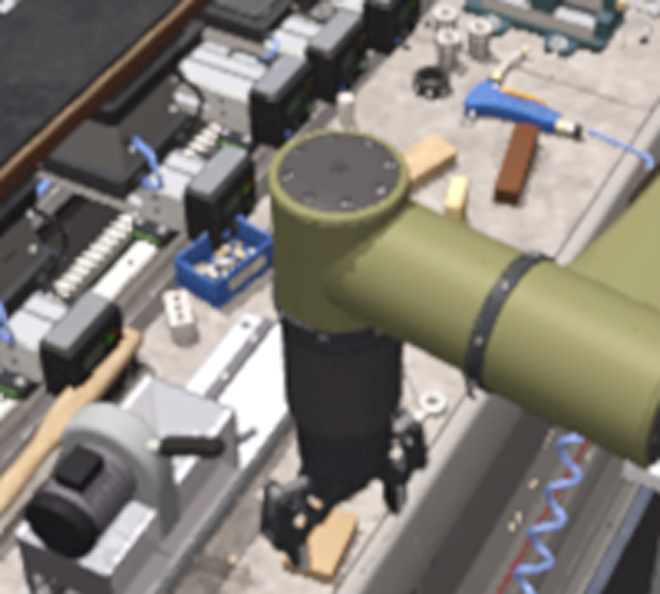

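```bash
cat > h.py <<'E'
from rig import robot
import cv2, numpy as np
def bp(cam,u,v,z):
    m=robot.camera_model(cam); f=210/np.tan(np.radians(m["vfov"]/2))
    d=m["R"].T@np.array([(u-m["cx"])/f,(v-m["cy"])/f,1]); c=-m["R"].T@m["t"]
    return c+d*(z-c[2])/d[2]
def proj(cam,X):
    m=robot.camera_model(cam); f=210/np.tan(np.radians(m["vfov"]/2))
    p=m["R"]@np.array(X)+m["t"]; return np.array([m["cx"]+f*p[0]/p[2],m["cy"]+f*p[1]/p[2]])
E
python3 - <<'E'
from h import *
a=cv2.imread("pics/top0.png"); hsv=cv2.cvtColor(a,cv2.COLOR_BGR2HSV)
def full(p): return p[0]/2.85+70,p[1]/2.85+150
def seg(mask,box,z,name):
    m=np.zeros(a.shape[:2],np.uint8); x0,y0,x1,y1=box; m[y0:y1,x0:x1]=mask[y0:y1,x0:x1]
    n,l,s,c=cv2.connectedComponentsWithStats(m.astype(np.uint8)); i=1+np.argmax(s[1:,4])
    pts=np.argwhere(l==i)[:,::-1].astype(np.float32)
    w=np.array([bp("top",*p,z)[:2] for p in pts],np.float32)
    r=cv2.minAreaRect(w); _,_,vt=np.linalg.svd(w-w.mean(0),full_matrices=False)
    print(name,s[i],"mean",w.mean(0),"rect",r,"dir",vt[0],np.degrees(np.arctan2(vt[0][1],vt[0][0])))
    print(np.round(cv2.boxPoints(r),4).tolist())
H,S,V=[hsv[...,i].astype(int) for i in range(3)]
for p in[(705,218),(553,218),(590,207),(520,230),(330,160),(330,200)]:
    u,v=map(int,full(p)); print(p,(u,v),hsv[v,u])
seg((S>110)&(V<150)&(V>30),(297,215,338,237),0.024,"blank")
seg((S>75)&(V>140)&(H>20),(240,213,288,238),0.018,"stick18")
seg((V>205)&(S<25),(150,180,222,222),0.036,"bed")
for p in[(410,103),(410,188),(258,103),(258,186),(240,97),(240,180)]: print(p,bp("top",*full(p),0.036 if p[0]>241 else .126))
E
```

```text
(705, 218) (317, 226) [ 11 141 128]
(553, 218) (264, 226) [ 28  79 246]
(590, 207) (277, 222) [ 33  31 255]
(520, 230) (252, 230) [ 30  60 250]
(330, 160) (185, 206) [100   3 253]
(330, 200) (185, 220) [ 23  27 232]
blank [301 219  34  15 249] mean [ 0.44047302 -0.20321752] rect ((0.44074806571006775, -0.20347905158996582), (0.027914991602301598, 0.1260157972574234), 13.043387413024902) dir [ 0.22394183 -0.9746025 ] -77.05933
[[0.41290000081062317, -0.1451999992132187], [0.4413999915122986, -0.2680000066757202], [0.46860000491142273, -0.26170000433921814], [0.4401000142097473, -0.1388999968767166]]
stick18 [243 220  43  16  72] mean [ 0.43469024 -0.01029756] rect ((0.4388095438480377, -0.0038875043392181396), (0.02859041653573513, 0.16606973111629486), 17.01693344116211) dir [-0.34344992  0.939171  ] 110.087204
[[0.4007999897003174, 0.07129999995231628], [0.44940000772476196, -0.08749999850988388], [0.47679999470710754, -0.07909999787807465], [0.42820000648498535, 0.07970000058412552]]
bed [161 196  51  20 934] mean [0.5129007  0.28426483] rect ((0.512223482131958, 0.28663399815559387), (0.07164937257766724, 0.1863996833562851), 1.5242890119552612) dir [0.00509655 0.999987  ] 89.707985
[[0.4738999903202057, 0.37880000472068787], [0.4788999855518341, 0.19249999523162842], [0.5504999756813049, 0.19439999759197235], [0.5455999970436096, 0.3808000087738037]]
(410, 103) [0.58796297 0.184696   0.036     ]
(410, 188) [0.47533352 0.18179819 0.036     ]
(258, 103) [0.58677654 0.38431315 0.036     ]
(258, 186) [0.47695326 0.37968466 0.036     ]
(240, 97) [0.57778245 0.37887995 0.126     ]
(240, 180) [0.47465097 0.37433332 0.126     ]
```

```bash
cat >> h.py <<'E'
from scipy.spatial.transform import Rotation as Ro
def delta(xyz,yaw_deg,s=None):
    "tool-axis turn (rad) and shift (cm) from the present pose to xyz, tool x at yaw, pointing down"
    s=s or robot.sense(); R0=Ro.from_quat(s["eef_rot"])
    R1=Ro.from_euler("z",yaw_deg,degrees=True)*Ro.from_euler("x",180,degrees=True)
    return (R0.inv()*R1).as_rotvec().round(4), (R0.inv().apply(np.array(xyz)-s["tool_pos"])*100).round(2)
E
python3 - <<'E'
from h import *
g=cv2.cvtColor(cv2.imread("pics/top0.png"),cv2.COLOR_BGR2GRAY).astype(float)
def edge(line,lo,sgn):
    d=np.diff(line)*sgn; i=int(np.argmax(d)); 
    w=np.clip(d[max(0,i-2):i+3],0,None); return lo+ (w*np.arange(max(0,i-2),max(0,i-2)+len(w))).sum()/w.sum()+.5
def fit(P,z):
    w=np.array([bp("top",u,v,z)[:2] for u,v in P]); m=np.median(w,0)
    vx,vy,x,y=cv2.fitLine(w.astype(np.float32),cv2.DIST_HUBER,0,.001,.001).ravel()
    print(np.round([x,y],4),"ang",np.degrees(np.arctan2(vy,vx)).round(2))
# end edge: bright->dark going right at col ~213
fit([(edge(g[v,206:220],206,-1),v) for v in range(190,213)],.036)
# lower bed edge: bright->dark going down at row ~216
fit([(u,edge(g[210:222,u],210,-1)) for u in range(166,210)],.036)
# upper bed edge
fit([(u,edge(g[180:190,u],180,1)) for u in range(166,210)],.036)
# fence dark line
fit([(u,edge(g[188:200,u],188,1)) for u in range(166,205)],.036)
# guard top: mouth edge
print(g[200,145:170].astype(int)); print(g[184:220,190].astype(int))
print(delta([.441,-.2035,.10],-77))
c=cv2.imread("pics/top0.png")[175:225,150:222]; cv2.imwrite("pics/c3.png",cv2.resize(c,None,fx=11,fy=11,interpolation=cv2.INTER_CUBIC))
E
```

```text
[0.5218 0.1899] ang 1.87
[0.4777 0.2771] ang -89.67
[0.5895 0.3033] ang -89.81
[0.5487 0.2914] ang -88.78
[236 231 214 209 233 238 240 199 148  83  40  34  32  43 118 168 255 255
 252 252 252 252 252 252 252]
[206 217 249 253 252 252 253 255 240 168 139 145 188 253 254 252 252 252
 252 252 252 252 252 252 252 252 252 252 252 254 255 205  78 111 136 205]
(array([ 0.0015, -0.0009,  0.8841]), array([48.56, 58.62, 13.14]))
```

View pics/c3.png

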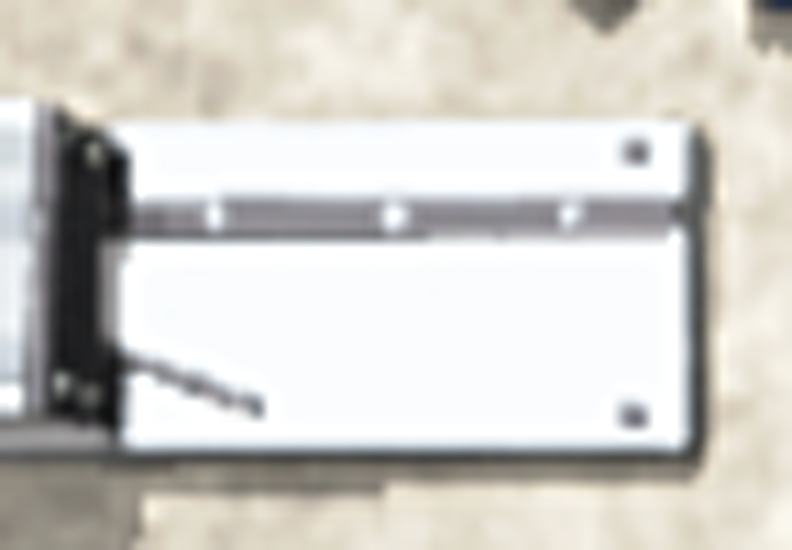

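```bash
python3 - <<'E'
from h import *
f=lambda x,y:(x/11+149.5,y/11+174.5)
for n,p,z in[("end",(692,300),.036),("fence in",(430,238),.044),("fence in near mouth",(150,238),.044),("fence in far",(660,230),.044),("fence out",(430,199),.044),("lead tip",(262,410),.044),("lead root",(118,352),.044),("mouth",(118,300),.036),("bed lo",(400,448),.036),("bed hi",(400,118),.036)]: print(n,bp("top",*f(*p),z).round(4))
E
```

```text
end [0.5286 0.1886 0.036 ]
fence in [0.5482 0.2762 0.044 ]
fence in near mouth [0.5477 0.3706 0.044 ]
fence in far [0.5514 0.1986 0.044 ]
fence out [0.5616 0.2766 0.044 ]
lead tip [0.4893 0.3306 0.044 ]
lead root [0.5088 0.3797 0.044 ]
mouth [0.5276 0.3829 0.036 ]
bed lo [0.4776 0.2858 0.036 ]
bed hi [0.5908 0.2897 0.036 ]
```

jog_arm:
  motion:
    - [[0,0,0.11],[6,7.3,0],0]
    - [[0,0,0.22],[12,14.6,0],0]
    - [[0,0,0.33],[18,22,0],0]
    - [[0,0,0.44],[24,29.3,0],0]
    - [[0,0,0.55],[30,36.6,0],0]
    - [[0,0,0.66],[36.5,44,0],0]
    - [[0,0,0.77],[42.5,51.3,0],0]
    - [[0,0,0.88],[48.5,58.6,0],0]
  squeeze: 60

```text
t: 0.77
tool_pos: [0.3419, 0.2112, 0.2311]
eef_rot: [0.782, -0.623, -0.0, -0.0]
force: [1.2, -0.4, 0.3]
finger_gap: 1.002
grip_force: 0.0
```

jog_arm:
  motion:
    - [[0,0,0],[2.6,3.3,0],0]
    - [[0,0,0],[5.2,6.6,0],0]

```text
t: 0.93
tool_pos: [0.2902, 0.1452, 0.2301]
eef_rot: [0.782, -0.623, 0.0, 0.002]
force: [-1.8, -0.5, 1.9]
finger_gap: 1.001
grip_force: 0.0
```

```bash
python3 - <<'E'
from h import *
print(robot.sense()["tool_pos"],delta([.441,-.2035,.10],-77))
E
```

```text
[0.29016534 0.145232   0.23007544] (array([ 0.0023, -0.0027, -0.0015]), array([37.33, -6.94, 13.09]))
```

jog_arm:
  motion:
    - [[0,0,0],[4,-0.8,0],0]
    - [[0,0,0],[8,-1.6,1],0]
    - [[0,0,0],[12,-2.3,3],0]
    - [[0,0,0],[16,-3,5],0]
    - [[0,0,0],[20,-3.8,7],0]
    - [[0,0,0],[24,-4.5,9],0]
    - [[0,0,0],[28,-5.2,11],0]
    - [[0,0,0],[32,-6,13],0]

```text
t: 1.6
tool_pos: [0.4137, -0.1339, 0.1102]
eef_rot: [0.784, -0.621, 0.0, -0.0]
force: [1.4, 1.5, 1.4]
finger_gap: 0.999
grip_force: 0.0
```

jog_arm:
  motion:
    - [[0,0,0],[2.7,-0.5,0],0]
    - [[0,0,0],[5.3,-0.9,0],0]
    - [[0,0,0],[5.3,-0.9,0],0]
    - [[0,0,0],[5.3,-0.9,0],0]

```text
t: 1.93
tool_pos: [0.4341, -0.1822, 0.1101]
eef_rot: [0.783, -0.622, -0.001, 0.001]
force: [0.3, 0.2, -0.8]
finger_gap: 0.999
grip_force: 0.0
```

```bash
python3 - <<'E'
from h import *
print(robot.sense()["tool_pos"],delta([.441,-.2035,.009],-77))
cv2.imwrite("pics/s1.png",cv2.resize(robot.read_camera("top")[190:270,240:360],None,fx=5,fy=5))
E
```

```text
[ 0.43406869 -0.18221673  0.11008488] (array([0.0024, 0.0007, 0.0011]), array([ 2.24, -0.22, 10.11]))
```

View pics/s1.png

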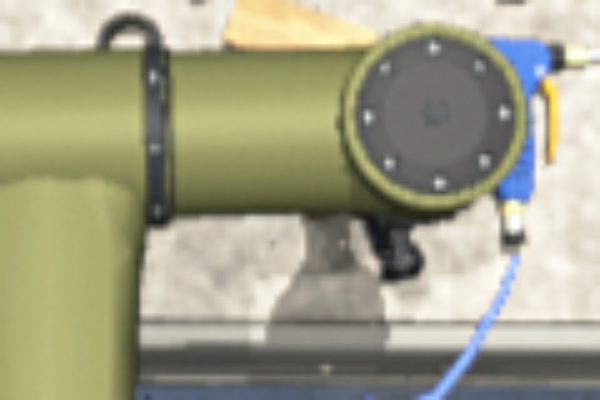

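jog_arm:
  motion:
    - [[0,0,0],[1.1,-0.1,2.5],0.3]
    - [[0,0,0],[2.2,-0.2,5],0.3]
    - [[0,0,0],[2.2,-0.2,7.5],0.3]
    - [[0,0,0],[2.2,-0.2,9],0.3]
    - [[0,0,0],[2.2,-0.2,10.1],0.3]
    - [[0,0,0],[2.2,-0.2,10.1],0.3]

```text
t: 2.48
tool_pos: [0.4402, -0.201, 0.008]
eef_rot: [0.784, -0.62, -0.001, 0.001]
force: [-0.7, 0.8, -0.1]
finger_gap: 0.701
grip_force: 0.0
```

jog_arm:
  motion:
    - [[0,0,0],[0,0,0],1]
    - [[0,0,0],[0,0,0],1]
    - [[0,0,0],[0,0,0],1]
    - [[0,0,0],[0,0,0],1]
    - [[0,0,0],[0,0,0],1]
    - [[0,0,0],[0,0,0],1]

```text
t: 2.98
tool_pos: [0.4429, -0.2021, 0.0122]
eef_rot: [0.784, -0.621, 0.001, -0.001]
force: [-1.2, 2.0, 6.7]
finger_gap: 0.353
grip_force: 62.5
```

jog_arm:
  motion:
    - [[0,0,0],[0,0,0],1]
    - [[0,0,0],[0,0,0],1]
    - [[0,0,0],[0,0,0],1]

```text
t: 3.23
tool_pos: [0.4429, -0.2021, 0.0122]
eef_rot: [0.784, -0.621, 0.001, -0.001]
force: [-0.8, 2.2, 6.8]
finger_gap: 0.353
grip_force: 62.5
```

jog_arm:
  motion:
    - [[0,0,0],[0,0,-3],1]
    - [[0,0,0],[0,0,-6],1]
    - [[0,0,0],[0,0,-10],1]
    - [[0,0,0],[0,0,-14],1]
    - [[0,0,0],[0,0,-14],1]

```text
t: 3.65
tool_pos: [0.4449, -0.2036, 0.16]
eef_rot: [0.784, -0.621, 0.007, -0.002]
force: [0.9, 0.3, 0.8]
finger_gap: 0.358
grip_force: 61.7
```

```bash
python3 - <<'E'
from h import *
s=robot.sense();print(s["tool_pos"],s["force"],delta([.527,.300,.14],-89.7))
E
```

```text
[ 0.44489923 -0.20363392  0.15995022] [0.87788436 0.25552695 0.79872902] (array([-0.0129, -0.006 ,  0.226 ]), array([-47.16, -19.51,   1.88]))
```

jog_arm:
  motion:
    - [[0,0,0.04],[-3.7,-1.5,0],1]
    - [[0,0,0.08],[-7.4,-3,0],1]
    - [[0,0,0.12],[-11,-4.5,0],1]
    - [[0,0,0.16],[-14.7,-6,0],1]
    - [[0,0,0.2],[-18.4,-7.6,0],1]
    - [[0,0,0.226],[-22,-9.1,0],1]
    - [[0,0,0.226],[-25.7,-10.6,0],1]
    - [[0,0,0.226],[-29.4,-12.2,0],1]

```text
t: 4.32
tool_pos: [0.4928, 0.1142, 0.1504]
eef_rot: [0.709, -0.705, -0.0, -0.001]
force: [1.0, -0.3, -1.0]
finger_gap: 0.353
grip_force: 61.6
```

jog_arm:
  motion:
    - [[0,0,0],[-3.7,-0.7,0],1]
    - [[0,0,0],[-7.4,-1.5,0],1]
    - [[0,0,0],[-11,-2.2,0],1]
    - [[0,0,0],[-14,-2.8,0],1]
    - [[0,0,0],[-14,-2.8,0],1]
    - [[0,0,0],[-14,-2.8,0],1]

```text
t: 4.82
tool_pos: [0.52, 0.2535, 0.1491]
eef_rot: [0.71, -0.705, -0.0, 0.001]
force: [0.2, -0.7, -0.9]
finger_gap: 0.355
grip_force: 61.6
```

```bash
python3 - <<'E'
from h import *
s=robot.sense();print(s["tool_pos"],s["force"],delta([.527,.300,.14],-89.7))
E
```

```text
[0.5199798  0.25347026 0.14907837] [ 0.18950603 -0.67554685 -0.90247737] (array([ 0.0014, -0.0009,  0.0018]), array([-4.65, -0.74,  0.9 ]))
```

jog_arm:
  motion:
    - [[0,0,0],[-2.4,-0.4,2],1]
    - [[0,0,0],[-4.6,-0.7,4],1]
    - [[0,0,0],[-4.6,-0.7,6],1]
    - [[0,0,0],[-4.6,-0.7,7.5],1]
    - [[0,0,0],[-4.6,-0.7,7.5],1]
    - [[0,0,0],[-4.6,-0.7,7.5],1]

```text
t: 5.32
tool_pos: [0.527, 0.297, 0.0749]
eef_rot: [0.709, -0.706, 0.0, 0.001]
force: [-0.3, -0.6, -0.5]
finger_gap: 0.353
grip_force: 61.5
```

```bash
python3 - <<'E'
from h import *
s=robot.sense();p=s["tool_pos"];print(p,s["force"])
u,v=proj("scene",p).astype(int);print(u,v)
a=robot.read_camera("scene")[v-60:v+45,u-75:u+75]
cv2.imwrite("pics/s2.png",cv2.resize(a,None,fx=5,fy=5,interpolation=cv2.INTER_CUBIC))
E
```

```text
[0.52697551 0.2969954  0.07488762] [-0.32862396 -0.57643819 -0.46586113]
221 262
```

View pics/s2.png

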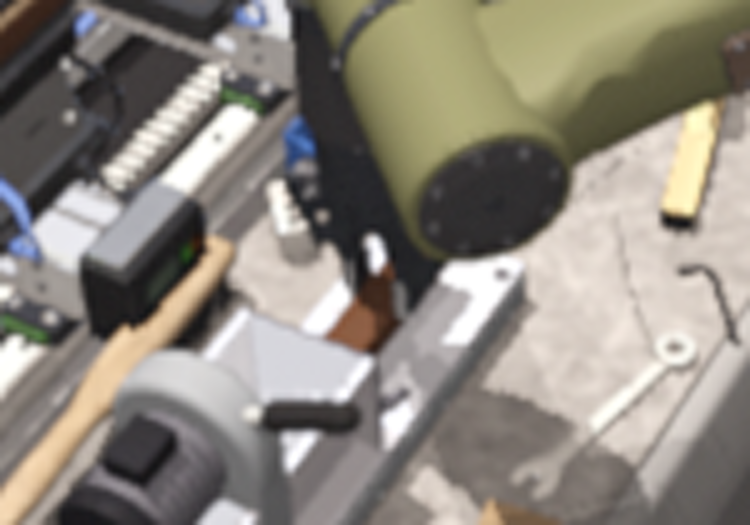

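jog_arm:
  motion:
    - [[0,0,0],[0,0,1],1]
    - [[0,0,0],[0,0,1.7],1]
    - [[0,0,0],[0,0,2],1]
    - [[0,0,0],[0,0,2.2],1]
    - [[0,0,0],[0,0,2.2],1]
    - [[0,0,0],[0,0,2.2],1]

```text
t: 5.87
tool_pos: [0.5272, 0.2981, 0.0532]
eef_rot: [0.709, -0.705, 0.0, -0.0]
force: [-0.4, 0.3, -1.6]
finger_gap: 0.357
grip_force: 61.6
```

jog_arm:
  motion:
    - [[0,0,0],[0,0,0.2],1]
    - [[0,0,0],[0,0,0.4],1]
    - [[0,0,0],[0,0,0.4],1]
    - [[0,0,0],[0,0,0.4],1]

```text
t: 6.2
tool_pos: [0.5271, 0.2981, 0.0489]
eef_rot: [0.709, -0.705, 0.0, 0.0]
force: [0.5, 0.7, -1.6]
finger_gap: 0.354
grip_force: 61.6
```

jog_arm:
  motion:
    - [[0,0,0],[0,0,0.15],1]
    - [[0,0,0],[0,0,0.15],1]
    - [[0,0,0],[0,0,0.15],1]

```text
t: 6.45
tool_pos: [0.5274, 0.2983, 0.0483]
eef_rot: [0.709, -0.705, 0.0, -0.0]
force: [-2.0, -0.4, 2.5]
finger_gap: 0.355
grip_force: 62.0
```

jog_arm:
  motion:
    - [[0,0,0],[0,-0.1,0],1]
    - [[0,0,0],[0,-0.2,0],1]
    - [[0,0,0],[0,-0.2,0],1]
    - [[0,0,0],[0,-0.2,0],1]

```text
t: 6.78
tool_pos: [0.5293, 0.2984, 0.0483]
eef_rot: [0.709, -0.705, 0.0, -0.0]
force: [-3.7, -0.6, 5.2]
finger_gap: 0.349
grip_force: 62.4
```

jog_arm:
  motion:
    - [[0,0,0],[0,-0.1,-0.05],1]
    - [[0,0,0],[0,-0.1,-0.05],1]
    - [[0,0,0],[0,-0.1,-0.05],1]

```text
t: 7.03
tool_pos: [0.5303, 0.2983, 0.0483]
eef_rot: [0.709, -0.705, 0.0, -0.0]
force: [-2.3, 0.9, 4.2]
finger_gap: 0.357
grip_force: 62.2
```

jog_arm:
  motion:
    - [[0,0,0],[0,-0.1,0],1]
    - [[0,0,0],[0,-0.1,0],1]
    - [[0,0,0],[0,-0.1,0],1]

```text
t: 7.28
tool_pos: [0.5312, 0.2983, 0.0483]
eef_rot: [0.709, -0.705, 0.0, -0.0]
force: [-2.3, 0.9, 4.5]
finger_gap: 0.354
grip_force: 62.3
```

jog_arm:
  motion:
    - [[0,0,0],[0,-0.1,0],1]
    - [[0,0,0],[0,-0.1,0],1]
    - [[0,0,0],[0,-0.1,0],1]

```text
t: 7.53
tool_pos: [0.5316, 0.2982, 0.0483]
eef_rot: [0.709, -0.705, -0.0, 0.0]
force: [-5.7, -0.3, 6.7]
finger_gap: 0.353
grip_force: 62.4
```

jog_arm:
  motion:
    - [[0,0,0],[0,0.15,0],1]
    - [[0,0,0],[0,0.15,0],0.75]
    - [[0,0,0],[0,0.15,0],0.5]
    - [[0,0,0],[0,0.15,0],0.3]
    - [[0,0,0],[0,0.15,0],0.3]
    - [[0,0,0],[0,0.15,0],0.3]

```text
t: 8.03
tool_pos: [0.5304, 0.2979, 0.0475]
eef_rot: [0.709, -0.705, -0.0, 0.0]
force: [0.1, 1.3, -0.2]
finger_gap: 0.701
grip_force: 0.0
```

jog_arm:
  motion:
    - [[0,0,0],[0,0,-2],0.3]
    - [[0,0,0],[0,0,-5],0.3]
    - [[0,0,0],[0,0,-9],0.3]
    - [[0,0,0],[0,0,-13],0.3]
    - [[0,0,0],[4,0.8,-13],0.3]
    - [[0,0,0],[8,1.6,-13],0.3]
    - [[0,0,0],[12,2.4,-13],0.3]
    - [[0,0,0],[16,3.2,-13],0.3]

```text
t: 8.7
tool_pos: [0.4987, 0.1366, 0.178]
eef_rot: [0.709, -0.705, -0.0, -0.0]
force: [0.3, -0.8, -0.5]
finger_gap: 0.698
grip_force: 0.0
```

```bash
python3 - <<'E'
from h import *
s=robot.sense();p=s["tool_pos"];print(p,s["force"])
a=robot.read_camera("top"); cv2.imwrite("pics/top2.png",a)
cv2.imwrite("pics/s3.png",cv2.resize(a[170:250,140:300],None,fx=5,fy=5,interpolation=cv2.INTER_CUBIC))
E
```

```text
[0.4987121  0.13663295 0.17798047] [ 0.31974968 -0.75033325 -0.52977054]
```

View pics/s3.png

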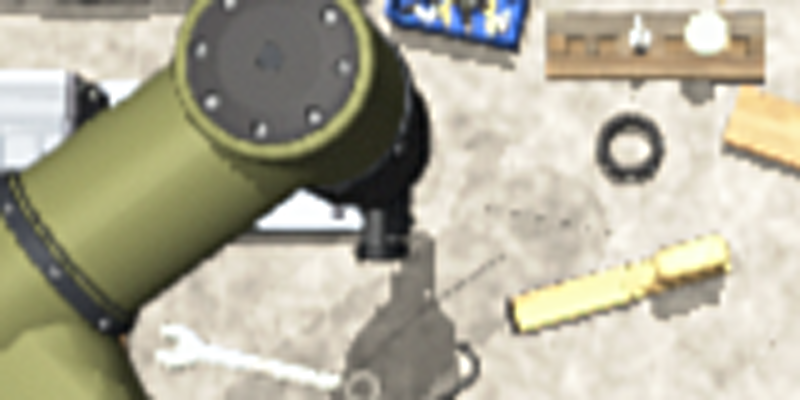

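```bash
python3 - <<'E'
from h import *
f=lambda x,y:((x+.5)/5-.5+140,(y+.5)/5-.5+170)
P=lambda x,y,z:bp("top",*f(x,y),z)[:2]
tip=(P(511,303,.018)+P(519,332,.018))/2
rear=(P(722,235,.08)+P(730,267,.08))/2; front=(P(655,263,.08)+P(665,289,.08))/2
print("tip",tip,"handle rear",rear,"front",front, np.linalg.norm(tip-rear),np.linalg.norm(front-rear))
d=tip-rear; d/=np.linalg.norm(d); print(np.degrees(np.arctan2(d[1],d[0])), "handle mid",tip-d*.142,rear+d*.0275)
# colour-fit in bar
a=cv2.imread("pics/top2.png"); hsv=cv2.cvtColor(a,cv2.COLOR_BGR2HSV).astype(int)
m=(hsv[...,0]>20)&(hsv[...,0]<36)&(hsv[...,1]>45)&(hsv[...,2]>190)
m[:, :238]=0; m[:,268:]=0; m[:218]=0; m[:238]&=True; m[240:]=0
p=np.argwhere(m)[:,::-1]; w=np.array([bp("top",*q,.018)[:2] for q in p]); c=w.mean(0); v=np.linalg.svd(w-c)[2][0]; print(len(p),c,np.degrees(np.arctan2(v[1],v[0])))
E
```

```text
tip [0.41316848 0.07562576] handle rear [ 0.45808316 -0.08176992] front [ 0.43974216 -0.03425307] 0.1636787385887562 0.050933713893501306
105.92671024848295 handle mid [ 0.45213435 -0.06092335] [ 0.45053695 -0.05532555]
169 [0.42992542 0.02881239] -72.94780098002362
```

```bash
python3 - <<'E'
from h import *
print(delta([.4515,-.058,.12],-73.5))
E
```

```text
(array([-0.0003, -0.001 , -0.2852]), array([18.94,  4.7 ,  5.92]))
```

jog_arm:
  motion:
    - [[0,0,-0.06],[4,1,0],0.3]
    - [[0,0,-0.12],[8,2,0],0.3]
    - [[0,0,-0.18],[12,3,1],0.3]
    - [[0,0,-0.24],[16,4,3],0.3]
    - [[0,0,-0.285],[18.9,4.7,5],0.3]
    - [[0,0,-0.285],[18.9,4.7,5.5],0.3]
    - [[0,0,-0.285],[18.9,4.7,5.5],0.3]
    - [[0,0,-0.285],[18.9,4.7,5.5],0.3]

```text
t: 9.42
tool_pos: [0.4535, -0.0513, 0.1234]
eef_rot: [0.802, -0.598, 0.0, 0.0]
force: [-0.2, -0.0, 0.9]
finger_gap: 0.698
grip_force: 0.0
```

```bash
python3 - <<'E'
from h import *
print(robot.sense()["tool_pos"],delta([.4515,-.058,.03],-73.5))
E
```

```text
[ 0.45349389 -0.0513237   0.12339449] (array([-0.0001, -0.0004,  0.0009]), array([0.58, 0.38, 9.34]))
```

jog_arm:
  motion:
    - [[0,0,0],[0.5,0.3,2],0.3]
    - [[0,0,0],[0.5,0.3,4.5],0.3]
    - [[0,0,0],[0.5,0.3,7],0.3]
    - [[0,0,0],[0.5,0.3,8.8],0.3]
    - [[0,0,0],[0.5,0.3,9.3],0.3]
    - [[0,0,0],[0.5,0.3,9.3],0.3]
    - [[0,0,0],[0.5,0.3,9.3],0.3]

```text
t: 10.0
tool_pos: [0.453, -0.0562, 0.0317]
eef_rot: [0.802, -0.597, 0.001, -0.0]
force: [-0.1, 0.4, 0.5]
finger_gap: 0.698
grip_force: 0.0
```

jog_arm:
  motion:
    - [[0,0,0],[0,0,0],0.6]
    - [[0,0,0],[0,0,0],1]
    - [[0,0,0],[0,0,0],1]
    - [[0,0,0],[0,0,0],1]
    - [[0,0,0],[0,0,0],1]
    - [[0,0,0],[0,0,0],1]
    - [[0,0,0],[0,0,0],1]
    - [[0,0,0],[0,0,0],1]
  squeeze: 90

```text
t: 10.67
tool_pos: [0.4527, -0.0567, 0.0313]
eef_rot: [0.802, -0.597, 0.001, -0.001]
force: [-0.1, 1.3, 5.7]
finger_gap: 0.246
grip_force: 87.9
```

jog_arm:
  motion:
    - [[0,0,0],[0,0,-2],1]
    - [[0,0,0],[0,0,-4.5],1]
    - [[0,0,0],[0,0,-7],1]
    - [[0,0,0],[0,0,-9],1]
    - [[0,0,0],[0,0,-9],1]
    - [[0,0,0],[0,0,-9],1]

```text
t: 11.17
tool_pos: [0.4521, -0.0567, 0.1205]
eef_rot: [0.802, -0.598, 0.0, -0.001]
force: [0.3, -0.0, -1.9]
finger_gap: 0.247
grip_force: 88.3
```

```bash
python3 - <<'E'
from h import *
s=robot.sense();print(s["tool_pos"],s["force"],delta([.530,.072,.115],-89.7))
E
```

```text
[ 0.45213527 -0.05668854  0.12052356] [ 0.29526574 -0.01647632 -1.91347202] (array([-0.0012,  0.0006,  0.2845]), array([-10.11, -11.14,   0.57]))
```

jog_arm:
  motion:
    - [[0,0,0.06],[-2.5,-2.8,0],1]
    - [[0,0,0.12],[-5,-5.6,0],1]
    - [[0,0,0.18],[-7.6,-8.4,0],1]
    - [[0,0,0.24],[-10,-11,0],1]
    - [[0,0,0.285],[-10.1,-11.1,0],1]
    - [[0,0,0.285],[-10.1,-11.1,0],1]
    - [[0,0,0.285],[-10.1,-11.1,0],1]

```text
t: 11.75
tool_pos: [0.5284, 0.0714, 0.1181]
eef_rot: [0.709, -0.705, -0.001, 0.002]
force: [0.1, -0.1, -1.8]
finger_gap: 0.247
grip_force: 88.7
```

```bash
python3 - <<'E'
from h import *
s=robot.sense();print(s["tool_pos"],s["force"],delta([.530,.072,.0685],-89.7))
a=robot.read_camera("top"); cv2.imwrite("pics/top3.png",a)
cv2.imwrite("pics/s4.png",cv2.resize(a[165:245,130:290],None,fx=5,fy=5,interpolation=cv2.INTER_CUBIC))
E
```

```text
[0.52843133 0.07138276 0.11814404] [ 0.14673634 -0.10673269 -1.83999717] (array([ 0.0034, -0.0014,  0.0014]), array([-0.07, -0.17,  4.96]))
```

View pics/s4.png

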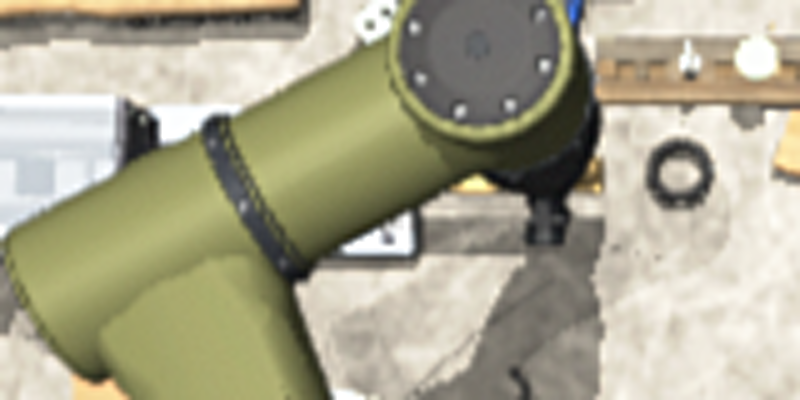

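jog_arm:
  motion:
    - [[0,0,0],[0,-0.1,2],1]
    - [[0,0,0],[0,-0.15,3.7],1]
    - [[0,0,0],[0,-0.15,4.7],1]
    - [[0,0,0],[0,-0.15,4.9],1]
    - [[0,0,0],[0,-0.15,4.9],1]
    - [[0,0,0],[0,-0.15,4.9],1]

```text
t: 12.3
tool_pos: [0.5313, 0.0714, 0.0722]
eef_rot: [0.709, -0.705, 0.001, -0.001]
force: [-0.1, 0.4, -0.3]
finger_gap: 0.242
grip_force: 88.8
```

jog_arm:
  motion:
    - [[0,0,0],[-0.3,0,0],1]
    - [[0,0,0],[-0.6,0,0],1]
    - [[0,0,0],[-0.9,0,0],1]
    - [[0,0,0],[-1.2,0,0],1]
    - [[0,0,0],[-1.5,0,0],1]
    - [[0,0,0],[-1.5,0,0],1]
    - [[0,0,0],[-1.5,0,0],1]

```text
t: 12.88
tool_pos: [0.5308, 0.087, 0.0711]
eef_rot: [0.709, -0.705, 0.0, 0.0]
force: [0.7, 0.4, -2.3]
finger_gap: 0.247
grip_force: 88.8
```

jog_arm:
  motion:
    - [[0,0,0],[-0.2,0.05,0.25],1]
    - [[0,0,0],[-0.5,0.05,0.25],1]
    - [[0,0,0],[-0.8,0.05,0.25],1]
    - [[0,0,0],[-1.1,0.05,0.25],1]
    - [[0,0,0],[-1.4,0.05,0.25],1]
    - [[0,0,0],[-1.7,0.05,0.25],1]
    - [[0,0,0],[-2,0.05,0.25],1]
    - [[0,0,0],[-2,0.05,0.25],1]

```text
t: 13.55
tool_pos: [0.5303, 0.1073, 0.0686]
eef_rot: [0.709, -0.705, -0.0, -0.0]
force: [0.7, 1.4, -1.9]
finger_gap: 0.244
grip_force: 88.8
```

jog_arm:
  motion:
    - [[0,0,0],[-0.3,0,0],1]
    - [[0,0,0],[-0.6,0,0],1]
    - [[0,0,0],[-0.9,0,0],1]
    - [[0,0,0],[-1.2,0,0],1]
    - [[0,0,0],[-1.5,0,0],1]
    - [[0,0,0],[-1.8,0,0],1]
    - [[0,0,0],[-2,0,0],1]
    - [[0,0,0],[-2,0,0],1]

```text
t: 14.22
tool_pos: [0.5301, 0.1272, 0.0686]
eef_rot: [0.709, -0.705, -0.0, -0.0]
force: [0.2, -0.0, -1.4]
finger_gap: 0.249
grip_force: 88.8
```

```bash
python3 - <<'E'
from h import *
s=robot.sense();print(s["tool_pos"],s["force"])
a=robot.read_camera("scene"); cv2.imwrite("pics/sc4.png",a)
m=cv2.cvtColor(a,cv2.COLOR_BGR2HSV).astype(int)
k=(m[...,0]<16)&(m[...,1]>110)&(m[...,2]<150)&(m[...,2]>30)
k[:200]=0;k[310:]=0;k[:,:180]=0;k[:,270:]=0
p=np.argwhere(k); print(len(p), p[:,::-1].min(0) if len(p) else 0, p[:,::-1].max(0) if len(p) else 0)
for X in([.53,.235,.06],[.53,.376,.06]): print(proj("scene",X))
E
```

```text
[0.53012707 0.1271808  0.06858027] [ 0.22778023 -0.02412834 -1.42215238]
131 [185 204] [230 273]
[230.8000096  253.16417412]
[208.81008513 280.50954804]
```

jog_arm:
  motion:
    - [[0,0,0],[-0.4,0,0],1]
    - [[0,0,0],[-0.8,0,0],1]
    - [[0,0,0],[-1.2,0,0],1]
    - [[0,0,0],[-1.6,0,0],1]
    - [[0,0,0],[-2,0,0],1]
    - [[0,0,0],[-2.4,0,0],1]
    - [[0,0,0],[-2.8,0,0],1]
    - [[0,0,0],[-2.8,0,0],1]

```text
t: 14.93
tool_pos: [0.53, 0.1555, 0.0685]
eef_rot: [0.709, -0.705, -0.0, -0.0]
force: [-0.2, -0.3, -1.7]
finger_gap: 0.247
grip_force: 88.8
```

jog_arm:
  motion:
    - [[0,0,0],[-0.2,0,0],1]
    - [[0,0,0],[-0.4,0,0],1]
    - [[0,0,0],[-0.6,0,0],1]
    - [[0,0,0],[-0.8,0,0],1]
    - [[0,0,0],[-1,0,0],1]
    - [[0,0,0],[-1.2,0,0],1]
    - [[0,0,0],[-1.4,0,0],1]
    - [[0,0,0],[-1.4,0,0],1]

```text
t: 15.6
tool_pos: [0.5299, 0.1691, 0.0686]
eef_rot: [0.709, -0.705, -0.0, -0.0]
force: [-0.1, -0.2, -1.8]
finger_gap: 0.253
grip_force: 88.8
```

jog_arm:
  motion:
    - [[0,0,0],[-0.2,0,0],1]
    - [[0,0,0],[-0.4,0,0],1]
    - [[0,0,0],[-0.6,0,0],1]
    - [[0,0,0],[-0.6,0,0],1]

```text
t: 15.93
tool_pos: [0.5299, 0.1751, 0.0686]
eef_rot: [0.709, -0.705, -0.0, -0.0]
force: [-0.0, -0.1, -1.8]
finger_gap: 0.244
grip_force: 88.8
```

jog_arm:
  motion:
    - [[0,0,0],[-0.2,0,0],1]
    - [[0,0,0],[-0.4,0,0],1]
    - [[0,0,0],[-0.4,0,0],1]

```text
t: 16.18
tool_pos: [0.5298, 0.1785, 0.0687]
eef_rot: [0.709, -0.705, 0.0, 0.0]
force: [-0.4, -2.5, -1.4]
finger_gap: 0.251
grip_force: 88.9
```

jog_arm:
  motion:
    - [[0,0,0],[-0.2,0,0],1]
    - [[0,0,0],[-0.4,0,0],1]
    - [[0,0,0],[-0.4,0,0],1]

```text
t: 16.43
tool_pos: [0.5299, 0.1813, 0.0689]
eef_rot: [0.709, -0.705, 0.001, 0.001]
force: [0.0, -7.0, 0.9]
finger_gap: 0.244
grip_force: 89.0
```

jog_arm:
  motion:
    - [[0,0,0],[-0.2,0,0],1]
    - [[0,0,0],[-0.4,0,0],1]
    - [[0,0,0],[-0.6,0,0],1]
    - [[0,0,0],[-0.8,0,0],1]
    - [[0,0,0],[-0.8,0,0],1]
    - [[0,0,0],[-0.8,0,0],1]

```text
t: 16.93
tool_pos: [0.5299, 0.1897, 0.0688]
eef_rot: [0.709, -0.705, 0.001, 0.001]
force: [0.8, -5.0, 0.2]
finger_gap: 0.243
grip_force: 89.0
```

jog_arm:
  motion:
    - [[0,0,0],[-0.3,0,0],1]
    - [[0,0,0],[-0.6,0,0],1]
    - [[0,0,0],[-0.9,0,0],1]
    - [[0,0,0],[-1.2,0,0],1]
    - [[0,0,0],[-1.5,0,0],1]
    - [[0,0,0],[-1.5,0,0],1]
    - [[0,0,0],[-1.5,0,0],1]

```text
t: 17.52
tool_pos: [0.5298, 0.2051, 0.0687]
eef_rot: [0.709, -0.705, 0.0, 0.0]
force: [-0.6, -5.7, -0.1]
finger_gap: 0.244
grip_force: 89.0
```

jog_arm:
  motion:
    - [[0,0,0],[-0.4,0,0],1]
    - [[0,0,0],[-0.8,0,0],1]
    - [[0,0,0],[-1.2,0,0],1]
    - [[0,0,0],[-1.6,0,0],1]
    - [[0,0,0],[-2,0,0],1]
    - [[0,0,0],[-2.4,0,0],1]
    - [[0,0,0],[-2.8,0,0],1]
    - [[0,0,0],[-2.8,0,0],1]

```text
t: 18.18
tool_pos: [0.5296, 0.2336, 0.0686]
eef_rot: [0.709, -0.705, 0.0, 0.0]
force: [-0.1, -3.2, -0.3]
finger_gap: 0.248
grip_force: 89.0
```

jog_arm:
  motion:
    - [[0,0,0],[-0.4,0,0],1]
    - [[0,0,0],[-0.8,0,0],1]
    - [[0,0,0],[-1.2,0,0],1]
    - [[0,0,0],[-1.6,0,0],1]
    - [[0,0,0],[-2,0,0],1]
    - [[0,0,0],[-2.4,0,0],1]
    - [[0,0,0],[-2.4,0,0],1]
    - [[0,0,0],[-2.4,0,0],1]

```text
t: 18.85
tool_pos: [0.5294, 0.2576, 0.0685]
eef_rot: [0.709, -0.705, -0.0, 0.0]
force: [0.6, -3.4, -0.9]
finger_gap: 0.244
grip_force: 89.0
```

jog_arm:
  motion:
    - [[0,0,0],[-0.1,0,0],1]
    - [[0,0,0],[-0.2,0,0],1]
    - [[0,0,0],[-0.3,0,0],1]
    - [[0,0,0],[-0.4,0,0],1]
    - [[0,0,0],[-0.5,0,0],1]
    - [[0,0,0],[-0.5,0,0],1]
    - [[0,0,0],[-0.5,0,0],1]

```text
t: 19.43
tool_pos: [0.5293, 0.2621, 0.0686]
eef_rot: [0.709, -0.705, 0.0, 0.0]
force: [-2.1, -5.3, 0.2]
finger_gap: 0.25
grip_force: 89.0
```

jog_arm:
  motion:
    - [[0,0,0],[-0.1,0,0],1]
    - [[0,0,0],[-0.2,0,0],1]
    - [[0,0,0],[-0.2,0,0],1]

```text
t: 19.68
tool_pos: [0.5293, 0.2641, 0.0686]
eef_rot: [0.709, -0.705, 0.0, 0.0]
force: [-1.8, -5.6, 0.1]
finger_gap: 0.241
grip_force: 89.0
```

jog_arm:
  motion:
    - [[0,0,0],[-0.1,0,0],1]
    - [[0,0,0],[-0.2,0,0],1]
    - [[0,0,0],[-0.2,0,0],1]

```text
t: 19.93
tool_pos: [0.5293, 0.2661, 0.0686]
eef_rot: [0.709, -0.705, 0.0, 0.0]
force: [-1.1, -5.4, 0.2]
finger_gap: 0.247
grip_force: 89.0
```

jog_arm:
  motion:
    - [[0,0,0],[-0.1,0,0],1]
    - [[0,0,0],[-0.2,0,0],1]
    - [[0,0,0],[-0.2,0,0],1]

```text
t: 20.18
tool_pos: [0.5293, 0.2681, 0.0686]
eef_rot: [0.709, -0.705, 0.0, 0.0]
force: [-1.0, -5.5, 0.3]
finger_gap: 0.245
grip_force: 89.0
```

jog_arm:
  motion:
    - [[0,0,0],[-0.1,0,0],1]
    - [[0,0,0],[-0.2,0,0],1]
    - [[0,0,0],[-0.2,0,0],1]

```text
t: 20.43
tool_pos: [0.5293, 0.2701, 0.0686]
eef_rot: [0.709, -0.705, 0.0, 0.0]
force: [-0.6, -6.3, 0.9]
finger_gap: 0.252
grip_force: 89.0
```

jog_arm:
  motion:
    - [[0,0,0],[-0.1,0,0],1]
    - [[0,0,0],[-0.15,0,0],1]
    - [[0,0,0],[-0.15,0,0],1]

```text
t: 20.68
tool_pos: [0.5293, 0.2715, 0.0686]
eef_rot: [0.709, -0.705, 0.0, 0.001]
force: [0.0, -4.5, 1.1]
finger_gap: 0.243
grip_force: 89.0
```

jog_arm:
  motion:
    - [[0,0,0],[-0.1,0,0],1]
    - [[0,0,0],[-0.2,0,0],1]
    - [[0,0,0],[-0.2,0,0],1]

```text
t: 20.93
tool_pos: [0.5292, 0.2735, 0.0686]
eef_rot: [0.709, -0.705, 0.0, 0.001]
force: [-1.5, -5.2, 1.6]
finger_gap: 0.245
grip_force: 89.0
```

jog_arm:
  motion:
    - [[0,0,0],[-0.1,0,0],1]
    - [[0,0,0],[-0.2,0,0],1]
    - [[0,0,0],[-0.2,0,0],1]

```text
t: 21.18
tool_pos: [0.5292, 0.2755, 0.0686]
eef_rot: [0.709, -0.705, 0.0, 0.001]
force: [-1.0, -6.0, 0.5]
finger_gap: 0.248
grip_force: 89.0
```

jog_arm:
  motion:
    - [[0,0,0],[-0.1,0,0],1]
    - [[0,0,0],[-0.2,0,0],1]
    - [[0,0,0],[-0.2,0,0],1]

```text
t: 21.43
tool_pos: [0.5292, 0.2775, 0.0686]
eef_rot: [0.709, -0.705, 0.0, 0.001]
force: [-1.7, -5.1, 1.1]
finger_gap: 0.246
grip_force: 89.0
```

jog_arm:
  motion:
    - [[0,0,0],[-0.1,0,0],1]
    - [[0,0,0],[-0.2,0,0],1]
    - [[0,0,0],[-0.2,0,0],1]

```text
t: 21.68
tool_pos: [0.5292, 0.2795, 0.0686]
eef_rot: [0.709, -0.705, 0.0, 0.001]
force: [-1.4, -6.4, -0.5]
finger_gap: 0.248
grip_force: 89.0
```

jog_arm:
  motion:
    - [[0,0,0],[-0.1,0,0],1]
    - [[0,0,0],[-0.2,0,0],1]
    - [[0,0,0],[-0.2,0,0],1]

```text
t: 21.93
tool_pos: [0.5291, 0.2816, 0.0686]
eef_rot: [0.709, -0.705, 0.0, 0.001]
force: [-2.4, -5.7, 1.5]
finger_gap: 0.247
grip_force: 89.0
```

jog_arm:
  motion:
    - [[0,0,0],[-0.1,0,0],1]
    - [[0,0,0],[-0.2,0,0],1]
    - [[0,0,0],[-0.2,0,0],1]

```text
t: 22.18
tool_pos: [0.5292, 0.2822, 0.0688]
eef_rot: [0.709, -0.705, 0.001, 0.002]
force: [-2.0, -10.1, 2.7]
finger_gap: 0.244
grip_force: 89.3
```

jog_arm:
  motion:
    - [[0,0,0],[-0.05,0,0],1]
    - [[0,0,0],[-0.05,0,0],1]
    - [[0,0,0],[-0.05,0,0],1]
    - [[0,0,0],[-0.05,0,0],1]

```text
t: 22.52
tool_pos: [0.5292, 0.2822, 0.0689]
eef_rot: [0.709, -0.706, 0.001, 0.002]
force: [-2.4, -11.6, 4.1]
finger_gap: 0.248
grip_force: 89.4
```

jog_arm:
  motion:
    - [[0,0,0],[-0.03,0,0],1]
    - [[0,0,0],[-0.03,0,0],1]
    - [[0,0,0],[-0.03,0,0],1]
    - [[0,0,0],[-0.03,0,0],1]

```text
t: 22.85
tool_pos: [0.5292, 0.2822, 0.0689]
eef_rot: [0.709, -0.706, 0.001, 0.002]
force: [-1.8, -11.7, 4.7]
finger_gap: 0.243
grip_force: 89.4
```

jog_arm:
  motion:
    - [[0,0,0],[0.3,0,0],1]
    - [[0,0,0],[0.8,0,0],1]
    - [[0,0,0],[2,0,0],1]
    - [[0,0,0],[4.5,0,0],1]
    - [[0,0,0],[8,0,0],1]
    - [[0,0,0],[12,0,0],1]
    - [[0,0,0],[16,0,0],1]
    - [[0,0,0],[20,0,0],1]

```text
t: 23.52
tool_pos: [0.5299, 0.0834, 0.0687]
eef_rot: [0.709, -0.705, -0.0, -0.001]
force: [1.0, -0.9, -1.3]
finger_gap: 0.25
grip_force: 88.7
```

```bash
python3 - <<'E'
from h import *
s=robot.sense();print(s["tool_pos"],s["force"],delta([.4527,-.0567,.12],-73.5))
E
```

```text
[0.52994306 0.08338013 0.06866519] [ 1.01976702 -0.85374962 -1.3307658 ] (array([-0.0011,  0.001 , -0.2821]), array([13.96,  7.8 , -5.16]))
```

jog_arm:
  motion:
    - [[0,0,0],[2,0,-2],1]
    - [[0,0,0],[4,0.5,-4],1]
    - [[0,0,-0.06],[6.5,2,-5],1]
    - [[0,0,-0.12],[9,3.8,-5],1]
    - [[0,0,-0.18],[11.5,5.6,-5],1]
    - [[0,0,-0.24],[13.9,7.5,-5],1]
    - [[0,0,-0.282],[13.9,7.8,-5],1]
    - [[0,0,-0.282],[13.9,7.8,-5],1]

```text
t: 24.18
tool_pos: [0.4523, -0.0554, 0.119]
eef_rot: [0.801, -0.599, 0.001, -0.001]
force: [0.2, 0.1, -2.0]
finger_gap: 0.247
grip_force: 88.9
```

jog_arm:
  motion:
    - [[0,0,0],[0,0,2],1]
    - [[0,0,0],[0,0,4],1]
    - [[0,0,0],[0,0,6],1]
    - [[0,0,0],[0,0,7],1]
    - [[0,0,0],[0,0,7.6],1]
    - [[0,0,0],[0,0,7.6],1]
    - [[0,0,0],[0,0,7.6],1]

```text
t: 24.77
tool_pos: [0.4536, -0.0543, 0.0434]
eef_rot: [0.801, -0.599, 0.0, -0.0]
force: [-1.0, -0.1, -1.1]
finger_gap: 0.248
grip_force: 88.9
```

Underside should touch at about z 0.0313; lower 12 mm with a force check.

jog_arm:
  motion:
    - [[0,0,0],[0,0,0.3],1]
    - [[0,0,0],[0,0,0.6],1]
    - [[0,0,0],[0,0,0.9],1]
    - [[0,0,0],[0,0,1.1],1]
    - [[0,0,0],[0,0,1.2],1]
    - [[0,0,0],[0,0,1.2],1]
    - [[0,0,0],[0,0,1.2],1]

```text
t: 25.35
tool_pos: [0.4533, -0.0544, 0.0313]
eef_rot: [0.801, -0.599, 0.0, -0.0]
force: [-1.9, 0.8, 3.2]
finger_gap: 0.244
grip_force: 89.2
```

Touching the bench (3 N up). Release and rise.

jog_arm:
  motion:
    - [[0,0,0],[0,0,0],0.7]
    - [[0,0,0],[0,0,0],0.6]
    - [[0,0,0],[0,0,0],0.4]
    - [[0,0,0],[0,0,0],0.2]
    - [[0,0,0],[0,0,0],0.2]
    - [[0,0,0],[0,0,0],0.2]

```text
t: 25.85
tool_pos: [0.453, -0.0544, 0.0305]
eef_rot: [0.801, -0.599, 0.0, 0.0]
force: [0.2, -0.6, -0.9]
finger_gap: 0.8
grip_force: 0.0
```

jog_arm:
  motion:
    - [[0,0,0],[0,0,-2],0.2]
    - [[0,0,0],[0,0,-5],0.2]
    - [[0,0,0],[0,0,-9],0.2]
    - [[0,0,0],[0,0,-13],0.2]
    - [[0,0,0],[4,0,-15],0.2]
    - [[0,0,0],[8,0,-15],0.2]
    - [[0,0,0],[12,0,-15],0.2]
    - [[0,0,0],[16,0,-15],0.2]

```text
t: 26.52
tool_pos: [0.499, -0.2096, 0.1813]
eef_rot: [0.801, -0.598, 0.001, -0.0]
force: [1.2, 0.6, 0.4]
finger_gap: 0.8
grip_force: 0.0
```

jog_arm:
  motion:
    - [[0,0,0],[3,1,0],0.2]
    - [[0,0,0],[6,2,0],0.2]
    - [[0,0,0],[6,2,0],0.2]
    - [[0,0,0],[6,2,0],0.2]
    - [[0,0,0],[6,2,0],0.2]
    - [[0,0,0],[6,2,0],0.2]

```text
t: 27.02
tool_pos: [0.4963, -0.2704, 0.1807]
eef_rot: [0.801, -0.598, 0.0, -0.0]
force: [-0.2, -0.1, 0.9]
finger_gap: 0.805
grip_force: 0.0
```

```bash
python3 - <<'E'
from h import *
print(robot.sense()["tool_pos"])
a=robot.read_camera("top")
cv2.imwrite("pics/s5.png",cv2.resize(a[150:262,70:350],None,fx=2.85,fy=2.85,interpolation=cv2.INTER_CUBIC))
E
```

```text
[ 0.49626658 -0.27035092  0.18072673]
```

View pics/s5.png

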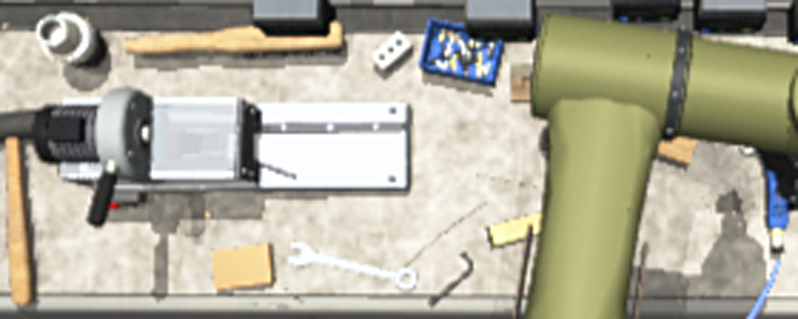

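The infeed bed (crop 260–410, 103–188) is empty, so the blank is inside the guard. The push stick's tip shows at its old place (crop 490, 237), and the spanner, hex key and short offcut have not moved. Handing in.

```bash
python3 -c "
from rig import robot
print(robot.hand_in())"
```

```text
the job is handed in; nothing more can be done
None
```

I fed the blank to the length stop and held it there at about 6 N over the drag, stood the push stick back on the bench and handed in at about 27 s; the result isn't known, as hand-in returned no verdict, and the blank's final position at the stop is judged by feel because the guard hides it.

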